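# Drop the used coffee capsule through the caddy's sprung flap

## Robot

A 6-joint arm with a two-finger parallel gripper is mounted at the origin on a cart in front of the work surface, level with it; the furniture and walls round the work are solid. World frame = base frame: x ahead of the robot, y to its left, z up, the work surface at z = 0. Lengths are in m, angles in rad, forces in N, time in s.
With the tool pointing down it reaches from about 0.25 to 0.8 m from the base axis. Payload 8.5 kg.
Tool frame: the origin (TCP) lies midway between the tips of the shut fingers; the grasp point (between the pads) lies hold_point_z behind it (hold_point_z is the distance from the TCP to the grasp point, in m); z points along the fingers, y is the line along which they close (so a half turn about z gives the same grasp; the last joint's range is limited). The gripper opens to 85 mm and grips with 20 to 120 N. Pads are 22 mm wide; open, the fingers measure 114 mm over their backs; the gripper's body (76 mm by 85 mm) begins 54 mm behind the grasp point. The pads swing forward as they close: fully open they stand 13 mm farther back than shut.
Start: joints at [-1.309, 0.238, -0.013, 1.319, 0, 1.571], TCP at [0.136, -0.507, 0.231] pointing down, gripper open.
Joint ranges: [-2.66, 2.66], [-1.03, 1.9], [-1.14, 1.46], [-1.82, 2.27], [-1.45, 1.34], [-3.14, 3.14]. Speed limits (rad/s): [2.22, 2.22, 2.79, 3.14, 3.14, 3.14].

## Interface

Orientations are given as a rotation vector (axis times angle).
In Python, from bench import * gives the robot as it stands. The module is installed in compiled form; this text tells all that it offers.
- The arm moves only by the shell command python3 -m creep 'ROWS'. ROWS is JSON, a list of rows, each an object of numbers: "x", "y", "z": the shift along the tool's x, y, z in cm; "wx", "wy", "wz": the turn, a rotation vector about the tool's x, y, z in degrees; "gripper": the closure, from 0 (fully open) to 1 (shut). In form: [{"x": .., "y": .., "z": .., "wx": .., "wy": .., "wz": .., "gripper": ..}, ...]. A call has 1 to 12 rows; each row is the pose to reach, as a shift and turn from the pose commanded when the call began, along the tool's axes at that moment; what a row does not reach only later rows make up. A row lasts 1/12 s, in which the tool goes at most 41.7 mm and 7.16 degrees, less where a joint would pass 70% of its speed; a pose out of reach is approached as far as the arm can. A call with a gripper value outside its range is refused whole. The fingers move at their own pace and stop on an object; the grip force is fixed at half the most. Time passes only in rows, so rows that repeat a pose let the fingers close. It gives the time, the measured TCP pose, the force, the opening and the grip force at its end, in the units of the state.
- get_obs(): the state, without advancing time (a new reading comes with each control period).
- camera(name): name is "side" or "top"; returns the picture (480x640x3 uint8, red, green, blue); there is no depth.
- camera_info(name): a dict with "fx", "fy", "cx", "cy" (pixels), "rvec" (rotation vector, rad) and "tvec" (3), from world to camera coordinates, as OpenCV has them. Camera axes: x right, y down, z forward; pixel columns grow to the right and rows downward; lengths in m; the calibration is good to about 2 mm. A picture is of the moment at which its call begins. camera_info takes no time and is no camera call.
- finish_job(): hands the job in; it is judged then, once.
The state is a dict: "clock": time; "joints": joint angles; "qvel": joint speeds; "effort": joint torques, N m; "eef_pos": TCP position; "orientation": TCP orientation; "contact_force": force on the tool from outside, world axes, zero at the start; "wrist_torque": the same for the moment, N m; "width": finger opening in m; "grasp_force": force on a finger pad.
Only numpy, scipy, OpenCV 4.12 (cv2) and the standard library are available. Lean on these libraries where they do the work, as an engineer would, in place of code of your own. Each camera call takes 0.05 s, during which the arm holds its last target. There are 200 camera calls.

## Task

Clear away the used coffee capsule that is draining on the tray of the capsule caddy, without picking it up or pinching it: press the sprung flap down with one finger while the capsule is still on the tray and, keeping the flap held open, push the capsule over the edge with the other finger so that it drops into the caddy. Then take the fingers out so that the flap closes fully by itself over the capsule. Never push the capsule onto the closed flap, and leave the things round about where they stand.

Things in the scene. Friction and masses are not known exactly. Their poses are not given: they have to be found in the camera images.
- caddy: Used-capsule caddy: dark box fixed to the worktop, 134 (x) x 274 (y) x 104 mm high, top level. Origin: centre of its underside. Its +y half (y 0 to 137 mm) is the drain tray: flat plate 4 mm thick between side lips 8 mm high (inner faces at x +-61.5 mm), open at the +y end. Its -y half has the mouth, x +-46 mm, y 0 to -112 mm, shut by the flap. Hollow inside, also under the tray; floor 9 mm up.
- mouth_edge (a point): Middle of the straight edge where the tray ends and the mouth begins: caddy x = 0, y = 0, z = 104 mm, on the tray's surface.
- flap_free_edge (a point): Middle of the flap's free edge, on the flap's upper face; with the flap shut it lies 3 mm beyond the mouth edge, flush with the tray.
- flap (a joint): Flap angle (rad): 0 shut, flush with the tray; grows as it is pressed down into the box, stop at 0.95. Flat plate 88 x 109 x 3 mm, hinged at the mouth's far side. Spring-shut: 0.06 N m when shut, 0.14 wide open (2 to 4 N at 35 mm from the hinge); the capsule's weight does not open it. At 0.6 rad or more the capsule slips down the flap, back under the tray.
- capsule: Used coffee capsule, bare aluminium, standing on the drain tray on its wide rim. Origin: centre of its underside, z up. Rim 37 mm across, 2 mm thick; above it the body tapers from 32 to 27 mm; 27.5 mm high, about 20 g. At the start its axis is 45 to 85 mm from the mouth edge (caddy y +45 to +85 mm), x +-12 mm. Slippery: friction about 0.35.
- capsule_mid (a point): Point on the capsule's axis 12 mm above its underside.
- mug: White mug 92 mm across, 95 mm high, with handle; stands on the worktop off the tray end of the caddy. Bystander. Origin: centre of its underside.
- sugar_bowl: Small dark bowl 83 mm across, 40 mm high; stands on the worktop off the flap end of the caddy. Bystander. Origin: centre of its underside.
- tea_box: Green carton 63 x 131 x 68 mm on the worktop behind the caddy. Bystander. Origin: centre of its underside.
- salt_shaker: Glass salt shaker 44 mm across, 90 mm high, on the worktop to the right. Bystander. Origin: centre of its underside.
- caddy_far_edge (a point): Middle of the mouth's far edge, on the top surface at caddy y = -112 mm; the flap's hinge line passes 1.5 mm below it, parallel to the caddy's x axis. A level frame goes on 25 mm beyond it.

How it is judged:
On the way, in this order (a step that is already met when the one before it is completed fails the run):
1. A finger holds the flap pressed open while the capsule still stands on the tray (value of joint flap above 0.3 rad and contact force between the fingers and flap above 0.3 N and y of capsule_mid in the frame of caddy above 0.005 m and z of capsule_mid in the frame of caddy above 0.106 m), for 0.1 s.
2. The capsule has dropped below the tray while a finger still holds the flap open (value of joint flap above 0.3 rad and contact force between the fingers and flap above 0.2 N and z of capsule_mid in the frame of caddy below 0.084 m), for 0.1 s.
At the end, for the whole second after the job is handed in: The capsule lies at rest (under 30 mm/s) inside the caddy, its middle less than 50 mm above the caddy's underside, and the flap is shut (within 0.05 rad) (value of joint flap below 0.05 rad and linear speed of capsule below 0.03 m/s and z of capsule_mid in the frame of caddy between 0 and 0.05 m and x of capsule_mid in the frame of caddy between -0.062 and 0.062 m and y of capsule_mid in the frame of caddy between -0.132 and 0.132 m); the robot touches nothing.
It fails at once if The capsule is lifted more than 15 mm off the tray (z of capsule_mid in the frame of caddy above 0.131 m).
It fails at once if The capsule is pinched or pressed with more than 12 N (contact force between the fingers and capsule above 12 N).
It fails at once if The capsule is pushed onto the closed flap (value of joint flap below 0.12 rad and z of capsule_mid in the frame of caddy above 0.102 m and y of capsule_mid in the frame of caddy below -0.01 m).
It fails at once if A bystander is moved more than 25 mm (distance of any of mug, sugar_bowl, tea_box, salt_shaker from where it was at the start of the episode above 0.025 m).
It also fails if it takes over 45 s, if anything falls off the work surface, if the arm or the gripper's body presses on something with over 40 N, if the wrist force passes 120 N, or if a joint passes its speed limit or range.

## Working session

There is one attempt and no reset: what is moved stays moved. The work goes in short steps, Python scripts to look and compute and a shell command to move; the robot and the scene stay as the last step left them, time stands still between calls to the robot, and variables do not carry over. Pictures are saved under pics/ and viewed, at most 10 in all, crops included, and the job is handed in when it is done.

```bash
mkdir -p pics; python3 - <<'E'
from bench import *
import cv2
for n in("top","side"):
    cv2.imwrite(f"pics/{n}0.png",camera(n)[:,:,::-1]); print(camera_info(n))
o=get_obs();print(o)
E
```

```text
{'fx': 469.0315023878023, 'fy': 469.0315023878023, 'cx': 319.51459204141986, 'cy': 239.35637095959507, 'rvec': array([ 2.16590488, -2.16718891,  0.1057218 ]), 'tvec': array([-0.06418797,  0.58053944,  1.10373013])}
{'fx': 475.83713279742227, 'fy': 475.83713279742227, 'cx': 318.0536337254462, 'cy': 242.7503193077736, 'rvec': array([ 2.14848499, -0.14494379,  0.10178766]), 'tvec': array([-0.5526291 ,  0.06772016,  1.11572934])}
{'clock': 0.1, 'joints': array([-1.30903050e+00,  2.38674179e-01, -1.41794082e-02,  1.31926763e+00,
       -3.05920008e-05,  1.57079270e+00]), 'qvel': array([ 0.00019762, -0.00044361,  0.00324793, -0.00057757,  0.00111704,
       -0.00244972]), 'effort': array([-1.08602678e-04, -5.39721787e+01,  3.46996522e+01,  1.34975681e-02,
       -2.81133964e-05, -1.40591658e-05]), 'eef_pos': array([ 0.13574758, -0.50672114,  0.23076272]), 'orientation': array([-3.11342364e+00, -4.09842616e-01,  3.19114675e-04]), 'contact_force': array([ 0.28446092, -0.0697178 , -0.67137803]), 'wrist_torque': array([0.00878335, 0.04203795, 0.02905778]), 'grasp_force': 0.0, 'width': 0.08556655819026952}
```

View pics/top0.png

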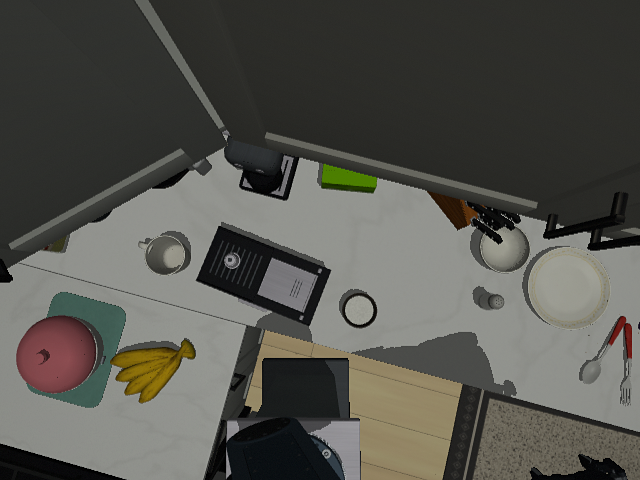

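View pics/side0.png

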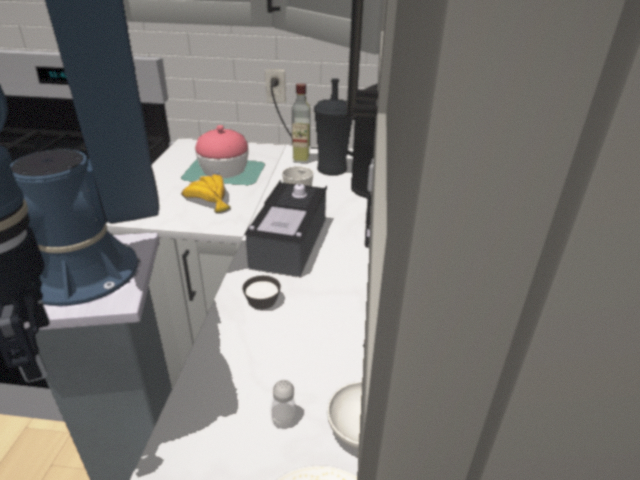

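The top view shows the caddy (corners near (217,224), (330,268), (306,324), (197,280)), the capsule at about (232,260) and the grey flap near (290,285). The tray end points up-left towards the mug. I'll enlarge this area.

```bash
python3 - <<'E'
import cv2
i=cv2.imread("pics/top0.png")[215:335,185:345]
cv2.imwrite("pics/c1.png",cv2.convertScaleAbs(cv2.resize(i,None,fx=5,fy=5,interpolation=cv2.INTER_CUBIC),alpha=1.5,beta=20))
E
```

```text
(no output)
```

View pics/c1.png

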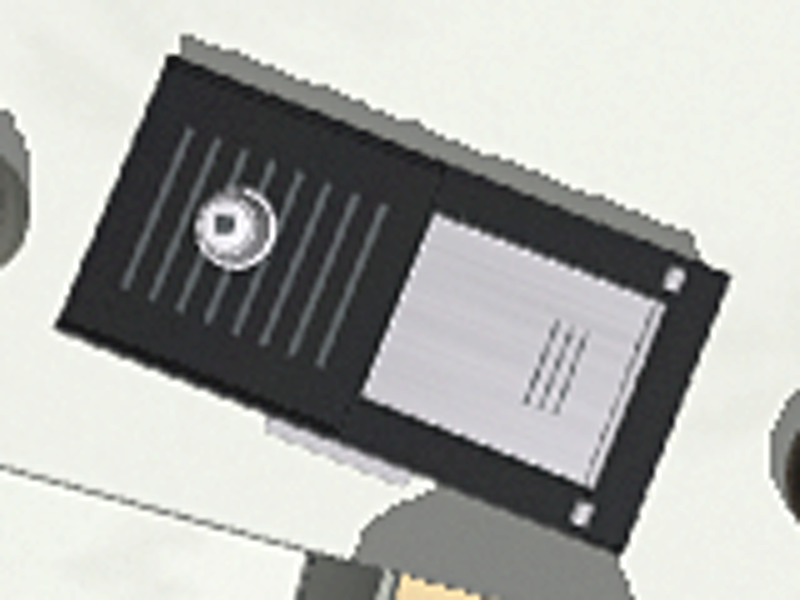

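```bash
cat > h.py <<'E'
from bench import *
import cv2, numpy as np
from scipy.optimize import least_squares
from scipy.spatial.transform import Rotation as R
def K(n):
    c=camera_info(n); return np.array([[c['fx'],0,c['cx']],[0,c['fy'],c['cy']],[0,0,1]]),c['rvec'],c['tvec']
def proj(n,P):
    k,r,t=K(n); return cv2.projectPoints(np.atleast_2d(P).astype(float),r,t,k,None)[0][:,0]
def back(n,uv,z):
    k,r,t=K(n); M=R.from_rotvec(r).as_matrix(); d=M.T@np.linalg.inv(k)@[*uv,1]; o=-M.T@t
    return o+d*(z-o[2])/d[2]
def w(p,P):
    P=np.atleast_2d(P); c,s=np.cos(p[2]),np.sin(p[2])
    return np.c_[P[:,0]*c-P[:,1]*s+p[0],P[:,0]*s+P[:,1]*c+p[1],P[:,2]]
E
python3 - <<'E'
from h import *
px=np.array([[435,213],[363,397],[595,488],[665,303],[168,57],[57,325],[730,275],[620,553]])/5+[185,215]-.4
b=np.array([[44,-3,104],[-44,-3,104],[-44,-112,104],[44,-112,104],[67,137,112],[-67,137,112],[67,-137,104],[-67,-137,104]])/1e3
c0=back("top",px.mean(0),.104)
for y in np.arange(-3,3,.75):
    s=least_squares(lambda p:(proj("top",w(p,b))-px).ravel(),[c0[0],c0[1],y])
    if y==-3 or s.cost<best.cost: best=s
p=best.x;print(p,np.degrees(p[2]),best.fun.reshape(-1,2).round(1).tolist())
cap=back("top",np.array([236,230])/5+[185,215]-.4,.1055);print("cap",cap)
c,s_=np.cos(p[2]),np.sin(p[2]);d=cap[:2]-p[:2];print("cap in caddy",c*d[0]+s_*d[1],-s_*d[0]+c*d[1])
e=np.hypot(*(back("top",np.array([195,230])/5+[185,215],.106)-back("top",np.array([277,230])/5+[185,215],.106))[:2]);print("rim",e)
print("side check",proj("side",w(p,b)).round(), proj("side",[*cap[:2],.12]))
np.save("p.npy",p)
print(back("top",(358,309),.04),back("top",(167,256),.095))
E
```

```text
[ 0.49261797  0.06040344 -0.37480516] -21.47475391196789 [[0.6, 0.1], [0.2, -0.1], [-0.8, -0.2], [-0.3, -0.2], [-0.2, -1.2], [-1.3, 0.9], [0.8, -0.1], [0.9, 0.7]]
cap [0.52492156 0.13205438 0.1055    ]
cap in caddy 0.0038302673529626297 0.07850292016543803
rim 0.036834140221796347
side check [[306. 212.]
 [271. 207.]
 [257. 229.]
 [294. 235.]
 [327. 185.]
 [279. 179.]
 [301. 242.]
 [243. 234.]] [[298.61935265 189.02575702]]
[ 0.41433678 -0.15523933  0.04      ] [0.5360697  0.28159308 0.095     ]
```

```bash
cat >> h.py <<'E'
import bench
P=np.load("p.npy") if __import__('os').path.exists("p.npy") else None
OFF=.013
def target(sgn,x,yB,hB,t):
    """B finger's inner tip corner at caddy (x,yB), height hB over tray; tilt t deg (A lower)"""
    t=np.radians(t); Rc=R.from_euler('z',P[2]).as_matrix()
    z=np.array([0,np.sin(t),-np.cos(t)]); yb=np.array([0,np.cos(t),np.sin(t)])
    y=sgn*yb; M=Rc@np.c_[np.cross(y,z),y,z]
    tip=w(P,[x,yB,.104+hB])[0]
    return tip-Rc@yb*.0425+Rc@z*OFF, M
def rel(pos,M,o=None):
    o=o or get_obs(); R0=R.from_rotvec(o['orientation']).as_matrix()
    return (R0.T@(pos-o['eef_pos'])*100).round(2),np.degrees(R.from_matrix(R0.T@M).as_rotvec()).round(2)
E
python3 - <<'E'
from h import *
print(getattr(bench,'hold_point_z',None), [a for a in dir(bench) if a[0]!='_'])
print("tool axes",R.from_rotvec(get_obs()['orientation']).as_matrix().round(2))
for s in(1,-1):
    pos,M=target(s,.0038,.104,.13,0); print(s,pos,rel(pos,M))
E
```

```text
0.0187 ['Unreachable', 'camera', 'camera_info', 'finish_job', 'get_obs', 'hold_point_z']
tool axes [[ 0.97  0.26 -0.  ]
 [ 0.26 -0.97  0.  ]
 [-0.   -0.   -1.  ]]
1 [0.51866878 0.1162429  0.221     ] (array([ 53.11, -50.26,   1.04]), array([-3.0000e-02, -9.0000e-02, -1.4353e+02]))
-1 [0.51866878 0.1162429  0.221     ] (array([ 53.11, -50.26,   1.04]), array([-7.000e-02,  3.000e-02,  3.647e+01]))
```

```bash
python3 -m creep '[{"x":4,"y":-4,"wz":3},{"x":8,"y":-8,"wz":6},{"x":11,"y":-10,"wz":9},{"x":14,"y":-13,"wz":12},{"x":17,"y":-16,"wz":15},{"x":20,"y":-19,"wz":18},{"x":23,"y":-22,"wz":21},{"x":26,"y":-25,"wz":24},{"x":29,"y":-27,"wz":27},{"x":32,"y":-30,"wz":30},{"x":35,"y":-33,"wz":33},{"x":38,"y":-36,"wz":36}]'
python3 - <<'E'
from h import *
o=get_obs();print(o['joints'].round(2));print(rel(*target(-1,.0038,.104,.13,0)))
E
```

```text
[-1.31  0.24 -0.01  1.32 -0.    1.57]
(array([ 53.11, -50.26,   1.04]), array([-7.000e-02,  3.000e-02,  3.647e+01]))schema error: expected keys x, y, z, wx, wy, wz, gripper
```

```bash
python3 -m creep '[{"x":4,"y":-4,"z":0,"wx":0,"wy":0,"wz":3,"gripper":0},{"x":8,"y":-8,"z":0,"wx":0,"wy":0,"wz":6,"gripper":0},{"x":11,"y":-10,"z":0,"wx":0,"wy":0,"wz":9,"gripper":0},{"x":14,"y":-13,"z":0,"wx":0,"wy":0,"wz":12,"gripper":0},{"x":17,"y":-16,"z":0,"wx":0,"wy":0,"wz":15,"gripper":0},{"x":20,"y":-19,"z":0,"wx":0,"wy":0,"wz":18,"gripper":0},{"x":23,"y":-22,"z":0,"wx":0,"wy":0,"wz":21,"gripper":0},{"x":26,"y":-25,"z":0,"wx":0,"wy":0,"wz":24,"gripper":0},{"x":29,"y":-27,"z":0,"wx":0,"wy":0,"wz":27,"gripper":0},{"x":32,"y":-30,"z":0,"wx":0,"wy":0,"wz":30,"gripper":0},{"x":35,"y":-33,"z":0,"wx":0,"wy":0,"wz":33,"gripper":0},{"x":38,"y":-36,"z":0,"wx":0,"wy":0,"wz":36,"gripper":0}]'
python3 - <<'E'
from h import *
o=get_obs();print(o['joints'].round(2));print(rel(*target(-1,.0038,.104,.13,0)))
E
```

```text
clock: 1.1
eef_pos: [0.3865, -0.1135, 0.2313]
orientation: [-3.074, 0.47, -0.007]
contact_force: [0.2, 0.1, 0.6]
width: 0.0858
grasp_force: 0.0
[-0.31  0.03 -0.26  1.28  0.03  3.14]
(array([  5.74, -25.82,   1.86]), array([-1.85,  0.1 ,  4.08]))
```

```bash
python3 -m creep '[{"x":1,"y":-4,"z":0,"wx":0,"wy":0,"wz":-7,"gripper":0},{"x":2,"y":-6,"z":0,"wx":0,"wy":0,"wz":-14,"gripper":0},{"x":2,"y":-8,"z":0,"wx":0,"wy":0,"wz":-21,"gripper":0},{"x":3,"y":-10,"z":0,"wx":0,"wy":0,"wz":-28,"gripper":0},{"x":3,"y":-13,"z":0,"wx":0,"wy":0,"wz":-35,"gripper":0},{"x":4,"y":-16,"z":0,"wx":0,"wy":0,"wz":-42,"gripper":0},{"x":4,"y":-18,"z":0,"wx":0,"wy":0,"wz":-49,"gripper":0},{"x":5,"y":-20,"z":0,"wx":0,"wy":0,"wz":-56,"gripper":0},{"x":5,"y":-22,"z":0,"wx":0,"wy":0,"wz":-63,"gripper":0},{"x":6,"y":-24,"z":0,"wx":0,"wy":0,"wz":-70,"gripper":0},{"x":6,"y":-25,"z":0,"wx":0,"wy":0,"wz":-77,"gripper":0},{"x":6,"y":-25.8,"z":1.8,"wx":0,"wy":0,"wz":-84,"gripper":0}]'
python3 - <<'E'
from h import *
o=get_obs();print(o['joints'].round(2));print(rel(*target(1,.0038,.104,.13,0)))
E
```

```text
clock: 2.1
eef_pos: [0.5257, 0.1076, 0.2231]
orientation: [-2.622, -1.697, -0.043]
contact_force: [0.3, -0.6, 0.6]
width: 0.0856
grasp_force: 0.0
[ 0.19  0.25 -0.02  1.28  0.03  2.18]
(array([ 0.49, -0.99,  0.22]), array([  1.5 ,  -1.46, -92.68]))
```

```bash
python3 -m creep '[{"x":0.5,"y":-1,"z":0,"wx":0,"wy":0,"wz":-7,"gripper":0},{"x":0.5,"y":-1,"z":0,"wx":0,"wy":0,"wz":-14,"gripper":0},{"x":0.5,"y":-1,"z":0,"wx":0,"wy":0,"wz":-21,"gripper":0},{"x":0.5,"y":-1,"z":0,"wx":0,"wy":0,"wz":-28,"gripper":0},{"x":0.5,"y":-1,"z":0,"wx":0,"wy":0,"wz":-35,"gripper":0},{"x":0.5,"y":-1,"z":0,"wx":0,"wy":0,"wz":-42,"gripper":0},{"x":0.5,"y":-1,"z":0,"wx":0,"wy":0,"wz":-49,"gripper":0},{"x":0.5,"y":-1,"z":0,"wx":0,"wy":0,"wz":-56,"gripper":0},{"x":0.5,"y":-1,"z":0,"wx":0,"wy":0,"wz":-63,"gripper":0},{"x":0.5,"y":-1,"z":0,"wx":0,"wy":0,"wz":-70,"gripper":0},{"x":0.5,"y":-1,"z":0,"wx":0,"wy":0,"wz":-77,"gripper":0},{"x":0.5,"y":-1,"z":0,"wx":0,"wy":0,"wz":-84,"gripper":0}]'
python3 - <<'E'
from h import *
o=get_obs();print(o['joints'].round(2));print(rel(*target(1,.0038,.106,.13,0)),rel(*target(1,.0038,.106,.011,0)))
E
```

```text
clock: 3.1
eef_pos: [0.5164, 0.1149, 0.221]
orientation: [0.819, 3.032, 0.047]
contact_force: [-0.3, 0.7, -0.8]
width: 0.0854
grasp_force: 0.0
[ 0.2   0.24 -0.04  1.28  0.03  0.73]
(array([-0.1 ,  0.43,  0.01]), array([ 1.71, -0.3 , -8.74])) (array([-0.18,  0.08, 11.91]), array([ 1.71, -0.3 , -8.74]))
```

```bash
python3 -m creep '[{"x":-0.1,"y":0.4,"z":0,"wx":1.7,"wy":-0.3,"wz":-5,"gripper":0},{"x":-0.1,"y":0.4,"z":0,"wx":1.7,"wy":-0.3,"wz":-8.7,"gripper":0},{"x":-0.15,"y":0.3,"z":3,"wx":1.7,"wy":-0.3,"wz":-8.7,"gripper":0},{"x":-0.15,"y":0.2,"z":6,"wx":1.7,"wy":-0.3,"wz":-8.7,"gripper":0},{"x":-0.15,"y":0.2,"z":8,"wx":1.7,"wy":-0.3,"wz":-8.7,"gripper":0},{"x":-0.15,"y":0.2,"z":8,"wx":1.7,"wy":-0.3,"wz":-8.7,"gripper":0},{"x":-0.15,"y":0.2,"z":8,"wx":1.7,"wy":-0.3,"wz":-8.7,"gripper":0}]'
python3 - <<'E'
from h import *
o=get_obs();print(o['joints'].round(2));print(rel(*target(1,.0038,.106,.011,0)))
a=camera("top")[215-20:335,185-20:345][:,:,::-1];b=camera("side")[130:270,180:360][:,:,::-1]
a=cv2.resize(a,None,fx=4,fy=4,interpolation=2)[:,:720];b=cv2.resize(b,None,fx=4,fy=4,interpolation=2)
cv2.imwrite("pics/s2.png",cv2.convertScaleAbs(b,alpha=1.3,beta=20));cv2.imwrite("pics/t2.png",cv2.convertScaleAbs(a,alpha=1.3,beta=20))
E
```

```text
clock: 3.68
eef_pos: [0.5189, 0.1181, 0.1409]
orientation: [-0.595, -3.083, 0.001]
contact_force: [0.3, 0.0, -0.2]
width: 0.086
grasp_force: 0.0
[ 0.22  0.3  -0.17  1.11  0.    0.61]
(array([-0.05,  0.03,  3.88]), array([-0.05, -0.09, -0.39]))
```

View pics/s2.png

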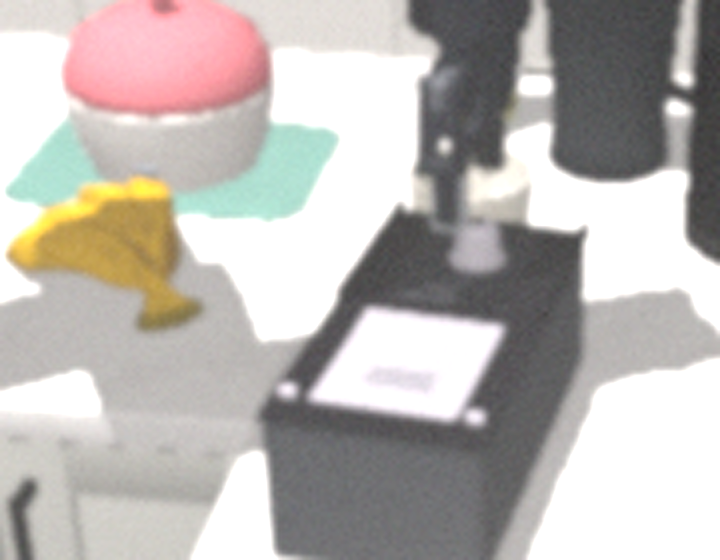

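The picture shows the level gripper above the tray. The near finger's tip is at crop (448,228), full image (292,187), and the capsule is at (478,245), full image (299,191). I'll compare these with their predicted positions.

```bash
python3 - <<'E'
from h import *
o=get_obs();M=R.from_rotvec(o['orientation']).as_matrix()
for off in(0,.013): print(off,[(proj("side",o['eef_pos']+M@[0,s*d,-off])-[180,130]).ravel()*4 for s in(-1,1) for d in (.043,.057)])
print((proj("side",w(P,[[.0038,.0785,.104],[.0038,.0785,.1315]]))-[180,130])*4)
E
```

```text
0 [array([450.56096541, 244.08028312]), array([444.13087369, 254.28455347]), array([487.46193011, 185.52008892]), array([493.07753282, 176.60837651])]
0.013 [array([450.25404655, 224.99052152]), array([443.78092827, 235.06889855]), array([487.38674419, 167.17644941]), array([493.03534535, 158.38181138])]
[[474.56494204 258.22873812]
 [474.33330312 219.99733648]]
```

```bash
python3 -m creep '[{"x":-0.05,"y":0,"z":2,"wx":0,"wy":0,"wz":-0.4,"gripper":0},{"x":-0.05,"y":0,"z":3.5,"wx":0,"wy":0,"wz":-0.4,"gripper":0},{"x":-0.05,"y":0,"z":4,"wx":0,"wy":0,"wz":-0.4,"gripper":0},{"x":-0.05,"y":0,"z":4,"wx":0,"wy":0,"wz":-0.4,"gripper":0},{"x":-0.05,"y":-0.6,"z":4,"wx":0,"wy":0,"wz":-0.4,"gripper":0},{"x":-0.05,"y":-1.2,"z":4,"wx":0,"wy":0,"wz":-0.4,"gripper":0},{"x":-0.05,"y":-1.8,"z":4,"wx":0,"wy":0,"wz":-0.4,"gripper":0},{"x":-0.05,"y":-2.4,"z":4,"wx":0,"wy":0,"wz":-0.4,"gripper":0},{"x":-0.05,"y":-3,"z":4,"wx":0,"wy":0,"wz":-0.4,"gripper":0},{"x":-0.05,"y":-3.5,"z":4,"wx":0,"wy":0,"wz":-0.4,"gripper":0}]'
python3 - <<'E'
from h import *
print(rel(*target(1,.0038,.0375,.010,0)))
E
```

```text
clock: 4.62
eef_pos: [0.5069, 0.0848, 0.1018]
orientation: [0.585, 3.086, 0.001]
contact_force: [1.0, -0.2, 0.2]
width: 0.0853
grasp_force: 0.1
(array([ 0.06, -3.29,  0.07]), array([ 0.04,  0.05, -0.01]))
```

```bash
python3 -m creep '[{"x":0,"y":-0.6,"z":0,"wx":0,"wy":0,"wz":0,"gripper":0},{"x":0,"y":-1.2,"z":0,"wx":0,"wy":0,"wz":0,"gripper":0},{"x":0,"y":-1.8,"z":0,"wx":0,"wy":0,"wz":0,"gripper":0},{"x":0,"y":-2.3,"z":0,"wx":0,"wy":0,"wz":0,"gripper":0},{"x":0,"y":-2.7,"z":0,"wx":0,"wy":0,"wz":0,"gripper":0},{"x":0,"y":-3,"z":0,"wx":0,"wy":0,"wz":0,"gripper":0},{"x":0,"y":-3.2,"z":0,"wx":0,"wy":0,"wz":0,"gripper":0},{"x":0,"y":-3.2,"z":0,"wx":0,"wy":0,"wz":0,"gripper":0},{"x":0,"y":-2.7,"z":0,"wx":0,"wy":0,"wz":0,"gripper":0},{"x":0,"y":-2.2,"z":0,"wx":0,"wy":0,"wz":0,"gripper":0},{"x":0,"y":-2.2,"z":-2,"wx":0,"wy":0,"wz":0,"gripper":0},{"x":0,"y":-2.2,"z":-5,"wx":0,"wy":0,"wz":0,"gripper":0}]'
python3 - <<'E'
from h import *
print(rel(*target(1,.0038,.06,.09,30)))
b=camera("side")[130:270,180:360][:,:,::-1]
b=cv2.resize(b,None,fx=4,fy=4,interpolation=2)
cv2.imwrite("pics/s3.png",cv2.convertScaleAbs(b,alpha=1.3,beta=20))
print((proj("side",w(P,[[.0038,.022,.104],[.0038,.022,.1315]]))-[180,130])*4)
E
```

```text
clock: 5.62
eef_pos: [0.4976, 0.0657, 0.1497]
orientation: [-0.583, -3.083, 0.002]
contact_force: [-0.1, -0.0, -0.2]
width: 0.0852
grasp_force: 0.0
(array([-0.11,  2.3 , -1.19]), array([-30.11,  -0.24,  -0.  ]))
[[450.86551816 298.76570856]
 [450.32025231 259.55441033]]
```

View pics/s3.png

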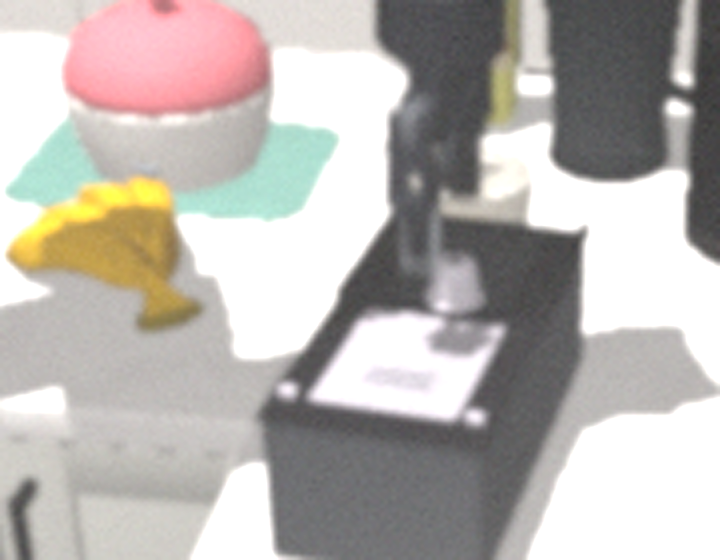

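The capsule now stands near the mouth edge, its base at crop (455,303), which matches the planned y≈22 mm. The flap is still shut. Next I tilt the gripper above it.

```bash
python3 -m creep '[{"x":0,"y":0,"z":-2.5,"wx":0,"wy":0,"wz":0,"gripper":0},{"x":0,"y":0.5,"z":-2.5,"wx":-6,"wy":0,"wz":0,"gripper":0},{"x":0,"y":1,"z":-2.5,"wx":-12,"wy":0,"wz":0,"gripper":0},{"x":-0.1,"y":1.5,"z":-2.5,"wx":-18,"wy":0,"wz":0,"gripper":0},{"x":-0.1,"y":2,"z":-2,"wx":-24,"wy":0,"wz":0,"gripper":0},{"x":-0.1,"y":2.3,"z":-1.2,"wx":-30,"wy":0,"wz":0,"gripper":0},{"x":-0.1,"y":2.3,"z":-1.2,"wx":-30,"wy":0,"wz":0,"gripper":0},{"x":-0.1,"y":2.3,"z":-1.2,"wx":-30,"wy":0,"wz":0,"gripper":0}]'
python3 - <<'E'
from h import *
print(get_obs()['joints'].round(2))
for y,h in((.055,.06),(.055,.035),(.055,.008)): print(rel(*target(1,.0038,y,h,30)))
E
```

```text
clock: 6.33
eef_pos: [0.5078, 0.0854, 0.1627]
orientation: [0.552, 2.895, 0.773]
contact_force: [-0.1, -1.4, 0.9]
width: 0.0853
grasp_force: 0.0
[-0.13  0.16 -0.42  0.86  0.5   0.29]
(array([ 0.12, -1.91,  2.5 ]), array([-0.11, -0.02, -0.13]))
(array([ 0.11, -3.16,  4.67]), array([-0.11, -0.02, -0.13]))
(array([ 0.11, -4.5 ,  7.01]), array([-0.11, -0.02, -0.13]))
```

```bash
python3 -m creep '[{"x":0.1,"y":-1,"z":1,"wx":0,"wy":0,"wz":0,"gripper":0},{"x":0.1,"y":-1.9,"z":2.5,"wx":0,"wy":0,"wz":0,"gripper":0},{"x":0.1,"y":-2.5,"z":3.5,"wx":0,"wy":0,"wz":0,"gripper":0},{"x":0.1,"y":-3.2,"z":4.7,"wx":0,"wy":0,"wz":0,"gripper":0},{"x":0.1,"y":-3.8,"z":5.7,"wx":0,"wy":0,"wz":0,"gripper":0},{"x":0.1,"y":-4.3,"z":6.6,"wx":0,"wy":0,"wz":0,"gripper":0},{"x":0.1,"y":-4.5,"z":7,"wx":0,"wy":0,"wz":0,"gripper":0},{"x":0.1,"y":-4.5,"z":7,"wx":0,"wy":0,"wz":0,"gripper":0}]'
python3 - <<'E'
from h import *
print(get_obs()['joints'].round(2))
for y,h in((.055,.008),(.029,.008),(.019,.013)): print(rel(*target(1,.0038,y,h,30)))
b=camera("side")[130:270,180:360][:,:,::-1]
b=cv2.resize(b,None,fx=4,fy=4,interpolation=2)
cv2.imwrite("pics/s4.png",cv2.convertScaleAbs(b,alpha=1.3,beta=20))
E
```

```text
clock: 7.0
eef_pos: [0.5066, 0.0835, 0.0801]
orientation: [0.546, 2.894, 0.774]
contact_force: [0.0, 1.3, 1.1]
width: 0.0856
grasp_force: 0.5
[-0.13  0.25 -0.55  0.63  0.51  0.28]
(array([ 0.07, -0.19, -0.05]), array([-0.06, -0.03,  0.08]))
(array([ 0.08, -2.45, -1.34]), array([-0.06, -0.03,  0.08]))
(array([ 0.08, -3.06, -2.28]), array([-0.06, -0.03,  0.08]))
```

View pics/s4.png

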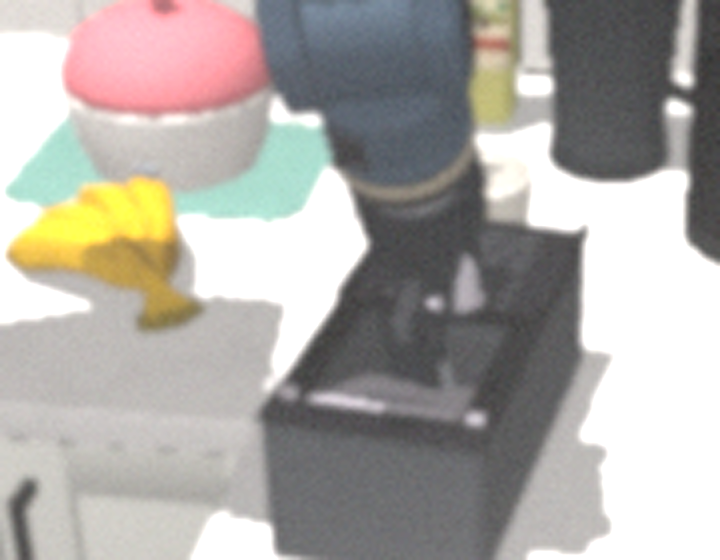

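The flap is pressed well down and the capsule still stands on the tray at about (468,285). Now I push it over the edge.

```bash
python3 -m creep '[{"x":0,"y":-0.5,"z":-0.25,"wx":0,"wy":0,"wz":0,"gripper":0},{"x":0,"y":-1,"z":-0.5,"wx":0,"wy":0,"wz":0,"gripper":0},{"x":0,"y":-1.5,"z":-0.8,"wx":0,"wy":0,"wz":0,"gripper":0},{"x":0,"y":-2,"z":-1.1,"wx":0,"wy":0,"wz":0,"gripper":0},{"x":0,"y":-2.5,"z":-1.5,"wx":0,"wy":0,"wz":0,"gripper":0},{"x":0,"y":-2.8,"z":-1.9,"wx":0,"wy":0,"wz":0,"gripper":0},{"x":0,"y":-3.1,"z":-2.3,"wx":0,"wy":0,"wz":0,"gripper":0},{"x":0,"y":-3.4,"z":-2.6,"wx":0,"wy":0,"wz":0,"gripper":0},{"x":0,"y":-3.6,"z":-2.8,"wx":0,"wy":0,"wz":0,"gripper":0},{"x":0,"y":-3.6,"z":-2.8,"wx":0,"wy":0,"wz":0,"gripper":0},{"x":0,"y":-3.6,"z":-2.8,"wx":0,"wy":0,"wz":0,"gripper":0},{"x":0,"y":-3.6,"z":-2.8,"wx":0,"wy":0,"wz":0,"gripper":0}]'
python3 - <<'E'
from h import *
print(rel(*target(1,.0038,.012,.015,30)))
b=camera("side")[130:270,180:360][:,:,::-1]
b=cv2.resize(b,None,fx=4,fy=4,interpolation=2)
cv2.imwrite("pics/s5.png",cv2.convertScaleAbs(b,alpha=1.5,beta=30))
E
```

```text
clock: 8.05
eef_pos: [0.4909, 0.0411, 0.0885]
orientation: [0.546, 2.889, 0.779]
contact_force: [1.3, 9.3, 12.2]
width: 0.0852
grasp_force: 6.4
(array([ 0.17, -0.07,  0.18]), array([0.23, 0.15, 0.12]))
```

View pics/s5.png

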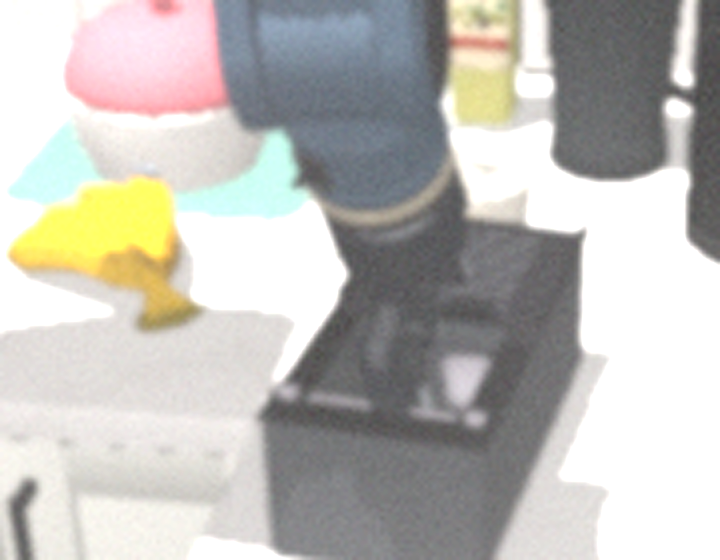

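The capsule has left the tray. The flap looks steep, and the force is higher (about 15 N), so I'll back off about 1 cm and look from above.

```bash
python3 -m creep '[{"x":0,"y":0.4,"z":0.25,"wx":0,"wy":0,"wz":0,"gripper":0},{"x":0,"y":0.9,"z":0.5,"wx":0,"wy":0,"wz":0,"gripper":0},{"x":0,"y":0.9,"z":0.5,"wx":0,"wy":0,"wz":0,"gripper":0},{"x":0,"y":0.9,"z":0.5,"wx":0,"wy":0,"wz":0,"gripper":0}]'
python3 - <<'E'
from h import *
a=camera("top")[215:335,185:345][:,:,::-1];b=camera("side")[170:250,230:340][:,:,::-1]
f=lambda i,s:cv2.convertScaleAbs(cv2.resize(i,(480,int(480*i.shape[0]/i.shape[1])),interpolation=2),alpha=s,beta=30)
a,b=f(a,2),f(b,2)
cv2.imwrite("pics/m6.png",cv2.resize(np.vstack([a[:240],b]),None,fx=1,fy=1))
E
```

```text
clock: 8.43
eef_pos: [0.4936, 0.0501, 0.087]
orientation: [0.547, 2.892, 0.775]
contact_force: [2.2, -0.0, 0.7]
width: 0.0856
grasp_force: 1.0
```

View pics/m6.png

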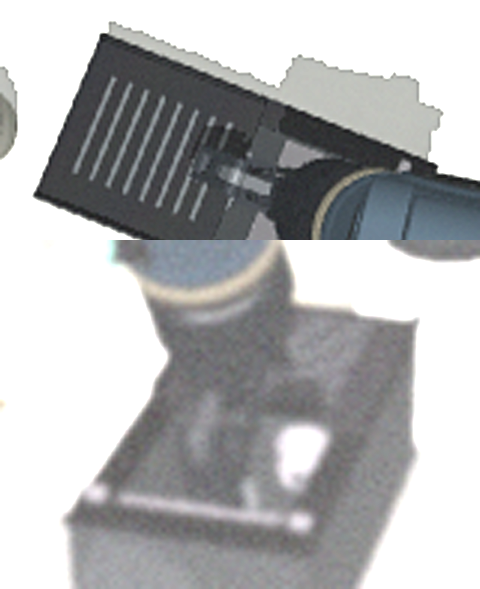

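```bash
python3 - <<'E'
from h import *
im=camera("side");np.save("s6.npy",im);g=cv2.cvtColor(im,cv2.COLOR_RGB2GRAY)
print(g[205:238,284:312:1][::2])
old=cv2.imread("pics/s5.png")
for x in(.004,.025,.04):
  for a in(.5,.7,.9):
    print(x,a,[tuple(proj("side",w(P,[x,-.112+L*np.cos(a),.1025-L*np.sin(a)]))[0].round(0)) for L in(.03,.05,.07,.09,.109)])
E
```

```text
[[ 44  45  46  40  46  42  49  48  47  41  44  46  43  45  42  43  47  42
   42  46  54  55  54  49  51  48  47  49]
 [ 43  43  45  45  44  45  46  39  36  37  37  37  40  43  45  38  46  42
   38  45  53  56  51  48  48  49  48  50]
 [ 51  53  49  43  46  42  40  43  42  43  42  38  44  40  41  42  41  44
   43  48  48  48  50  47  44  52  51  48]
 [ 52  48  49  46  45  45  58  59  59  54  53  54  58  59  64  61  59  56
   53  54  48  50  51  49  48  47  50  50]
 [ 44  48  44  45  46  50  53  55  58  64  80  94 105 110 108 113 112 107
  103  87  68  63  51  49  50  49  46  47]
 [ 46  43  44  45  44  54  53  57  63  82 101 112 115 121 123 123 126 125
  122 114 100  74  53  44  44  42  40  45]
 [ 50  41  44  49  53  54  57  57  67  85 102 114 119 118 122 120 122 125
  116 103  81  55  44  41  40  43  39  42]
 [ 49  47  45  51  56  55  54  58  60  76  96 110 120 124 126 123 125 122
  106  83  56  43  44  42  41  40  46  47]
 [ 48  46  45  52  55  56  59  56  64  84 105 119 122 124 127 126 120 108
   81  57  46  42  45  43  46  45  44  48]
 [ 45  45  49  55  54  55  55  55  62  78 100 1
[... 2085 characters left out ...]
64(293.0), np.float64(247.0)), (np.float64(294.0), np.float64(249.0))]
0.04 0.5 [(np.float64(295.0), np.float64(234.0)), (np.float64(297.0), np.float64(234.0)), (np.float64(299.0), np.float64(233.0)), (np.float64(301.0), np.float64(233.0)), (np.float64(303.0), np.float64(233.0))]
0.04 0.7 [(np.float64(295.0), np.float64(237.0)), (np.float64(297.0), np.float64(238.0)), (np.float64(298.0), np.float64(239.0)), (np.float64(300.0), np.float64(240.0)), (np.float64(302.0), np.float64(241.0))]
0.04 0.9 [(np.float64(294.0), np.float64(239.0)), (np.float64(296.0), np.float64(242.0)), (np.float64(297.0), np.float64(245.0)), (np.float64(299.0), np.float64(247.0)), (np.float64(300.0), np.float64(250.0))]
```

```bash
python3 - <<'E'
from h import *
c,s=np.cos(P[2]),np.sin(P[2])
for z in(.05,.06,.07,.08,.09,.1,.11):
    d=(back("side",(299.5,219),z)-[P[0],P[1],0]);print(z,(c*d[0]+s*d[1]).round(3),(-s*d[0]+c*d[1]).round(3))
o=get_obs();M=R.from_rotvec(o['orientation']).as_matrix()
for yy in(-.0425,-.057):
  for dz in (-.013,-.043,-.07):
    q=o['eef_pos']+M@[0,yy,dz];d=q-[P[0],P[1],0];print(yy,dz,(c*d[0]+s*d[1]).round(3),(-s*d[0]+c*d[1]).round(3),q[2].round(3),proj("side",q).round())
print(o['contact_force'])
i=np.load("s6.npy")[185:245,250:330][:,:,::-1]
cv2.imwrite("pics/s6.png",cv2.convertScaleAbs(cv2.resize(i,None,fx=9,fy=9,interpolation=2),alpha=2,beta=0))
E
```

```text
0.05 0.014 0.047
0.06 0.019 0.031
0.07 0.023 0.014
0.08 0.028 -0.002
0.09 0.032 -0.019
0.1 0.037 -0.035
0.11 0.041 -0.052
-0.0425 -0.013 0.005 -0.053 0.077 [[285. 229.]]
-0.0425 -0.043 0.005 -0.068 0.103 [[283. 223.]]
-0.0425 -0.07 0.005 -0.081 0.126 [[281. 217.]]
-0.057 -0.013 0.005 -0.065 0.069 [[283. 234.]]
-0.057 -0.043 0.005 -0.08 0.095 [[281. 228.]]
-0.057 -0.07 0.005 -0.094 0.119 [[279. 223.]]
[2.22714452 0.43025314 2.5912404 ]
```

View pics/s6.png

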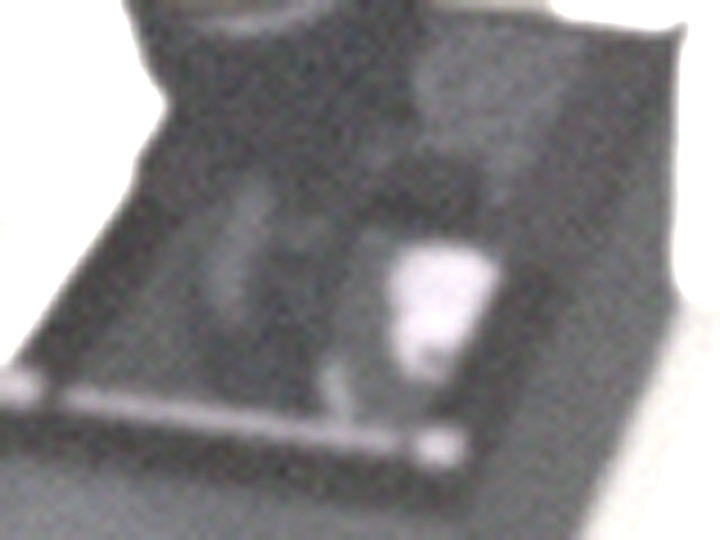

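The bright trapezoid at full (299,219), with a dark spot on its narrow end, is the capsule lying inside. Its ray meets x≈0, y≈+85 mm at floor height, so it has slid back under the tray. I'll check that it is at rest before I release the flap.

```bash
python3 - <<'E'
from h import *
def cen(i):
    g=cv2.cvtColor(i,cv2.COLOR_RGB2GRAY)[207:230,290:308].astype(float);m=np.clip(g-75,0,None);Y,X=np.mgrid[207:230,290:308];return (m*X).sum()/m.sum(),(m*Y).sum()/m.sum()
print(cen(np.load("s6.npy")),cen(camera("side")),cen(camera("side")),get_obs()['contact_force'])
E
```

```text
(np.float64(298.1853997682503), np.float64(217.93371958285053)) (np.float64(298.1754060324826), np.float64(217.92088167053365)) (np.float64(298.1476958525346), np.float64(217.96267281105992)) [ 1.65116511 -0.37785708  1.75813837]
```

```bash
python3 -m creep '[{"x":0,"y":0,"z":0,"wx":0,"wy":0,"wz":0,"gripper":0},{"x":0,"y":0,"z":0,"wx":0,"wy":0,"wz":0,"gripper":0},{"x":0,"y":0,"z":0,"wx":0,"wy":0,"wz":0,"gripper":0}]'; python3 -c "
from h import *
print(proj('side',w(P,[[.01,.06,.02],[.004,.09,.02],[.004,.0,.104],[.004,0,.1]])))"
```

```text
clock: 8.93
eef_pos: [0.4933, 0.0502, 0.0866]
orientation: [0.548, 2.893, 0.776]
contact_force: [1.8, -1.3, 1.9]
width: 0.0852
grasp_force: 1.0
[[299.2402416  226.11589937]
 [299.99075603 220.26549352]
 [290.36143121 208.8635235 ]
 [290.3856751  210.28243867]]
```

It is at rest and matches a spot on the floor under the tray. Now I retract straight up.

```bash
python3 -m creep '[{"x":0,"y":0.5,"z":-0.9,"wx":0,"wy":0,"wz":0,"gripper":0},{"x":0,"y":1,"z":-1.7,"wx":0,"wy":0,"wz":0,"gripper":0},{"x":0,"y":1.5,"z":-2.6,"wx":0,"wy":0,"wz":0,"gripper":0},{"x":0,"y":2,"z":-3.5,"wx":0,"wy":0,"wz":0,"gripper":0},{"x":0,"y":3,"z":-5.2,"wx":0,"wy":0,"wz":0,"gripper":0},{"x":0,"y":4,"z":-7,"wx":0,"wy":0,"wz":0,"gripper":0},{"x":0,"y":5,"z":-8.7,"wx":0,"wy":0,"wz":0,"gripper":0},{"x":0,"y":6,"z":-10.4,"wx":0,"wy":0,"wz":0,"gripper":0},{"x":0,"y":7,"z":-12,"wx":0,"wy":0,"wz":0,"gripper":0},{"x":0,"y":7,"z":-12,"wx":0,"wy":0,"wz":0,"gripper":0},{"x":0,"y":7,"z":-12,"wx":0,"wy":0,"wz":0,"gripper":0},{"x":0,"y":7,"z":-12,"wx":0,"wy":0,"wz":0,"gripper":0}]'
python3 - <<'E'
from h import *
b=camera("side")[130:270,180:360][:,:,::-1]
b=cv2.resize(b,None,fx=4,fy=4,interpolation=2)
cv2.imwrite("pics/s7.png",cv2.convertScaleAbs(b,alpha=1.3,beta=20))
E
```

```text
clock: 9.93
eef_pos: [0.4927, 0.0509, 0.2247]
orientation: [0.549, 2.894, 0.776]
contact_force: [0.3, 0.4, 0.7]
width: 0.0853
grasp_force: 0.0
```

View pics/s7.png

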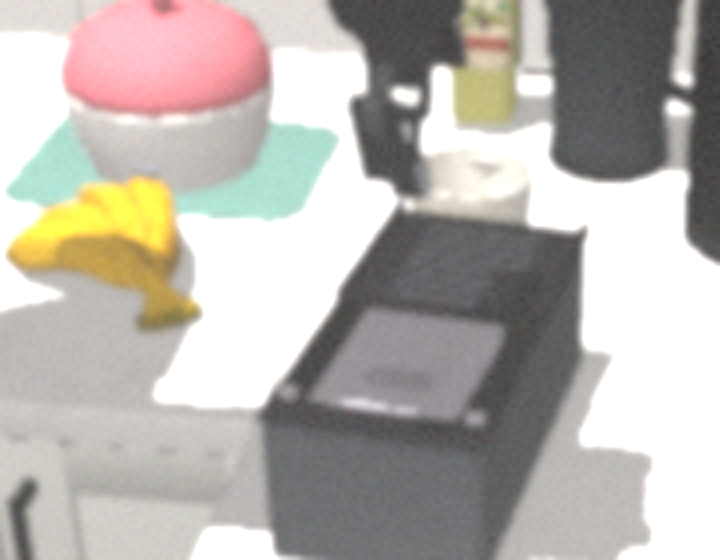

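The flap is shut, with its free edge on the line it started on, (375,310)–(505,322). The tray is empty, the mug stands where it was, and the gripper is clear.

```bash
python3 -c "
from bench import *
print(finish_job())"
```

```text
the job is handed in; nothing more can be done
None
```

I handed the job in at about 10 s: the capsule was pushed off the tray into the caddy with the flap held open, and the last side picture shows the flap shut, the tray empty and the gripper clear. No verdict came back, and the tool force briefly reached about 15 N during the push, probably the flap at its stop, though I can't rule out some of it being on the capsule (limit 12 N).

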